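# Call the cat to dinner

## Robot

A 6-joint arm with a two-finger parallel gripper is mounted at the origin on the work surface. World frame = base frame: x ahead of the robot, y to its left, z up, the work surface at z = 0. Lengths are in m, angles in rad, forces in N, time in s.
With the tool pointing down it reaches from about 0.275 to 0.825 m from the base axis. Payload 4.9 kg.
Tool frame: the origin (TCP) lies on the centre line of the jaws, within the pads' length; the fingertips stand 19 mm ahead of it and the grasp point (between the pads) is the TCP; z points along the fingers, y is the line along which they close (so a half turn about z gives the same grasp; the last joint's range is limited). The gripper opens to 85 mm and grips with 20 to 120 N. Pads are 22 mm wide; open, the fingers measure 114 mm over their backs; the gripper's body (76 mm by 85 mm) begins 54 mm behind the grasp point. The pads swing forward as they close: fully open they stand 13 mm farther back than shut.
Start: joints at [1.202, 0.326, -0.193, 1.052, 0, 1.437], TCP at [0.128, 0.535, 0.25] pointing down, gripper open.
Joint ranges: [-2.65, 2.65], [-0.97, 1.79], [-1.3, 1.35], [-1.93, 2.1], [-1.47, 1.37], [-3.14, 3.14]. Speed limits (rad/s): [2.57, 2.57, 3.14, 3.14, 3.14, 3.14].

## Interface

Orientations are given as a rotation vector (axis times angle).
In Python, from plant import read_state, read_camera, calibration, hand_in gives the robot as it stands.
- The arm moves only by the tool play_rows, never from a script. Its argument "moves" is a list of rows, each an object with "hand": the finger opening in mm, from 0 to 85.4; "offset": the shift along the tool's x, y, z in mm, a list of three; "twist": the turn, a rotation vector about the tool's x, y, z in rad, a list of three. A call has 1 to 5 rows; each row is the pose to reach, as a shift and turn from the pose commanded when the call began, along the tool's axes at that moment; what a row does not reach only later rows make up. A row lasts 1/10 s, in which the tool goes at most 50 mm and 8.59 degrees, less where a joint would pass 70% of its speed; a pose out of reach is approached as far as the arm can. A call with a gripper value outside its range is refused whole. The fingers move at their own pace and stop on an object; "force" is the grip in N (left out, the last holds). Time passes only in rows, so rows that repeat a pose let the fingers close. It gives the time, the measured TCP pose, the force, the opening and the grip force at its end, in the units of the state.
- read_state(): the state, without advancing time (a new reading comes with each control period).
- read_camera(name): name is "scene" or "top" or "wrist"; returns the picture (400x640x3 uint8, red, green, blue); there is no depth.
- calibration(name): a dict with "fx", "fy", "cx", "cy" (pixels), "world_from_camera" (4x4, takes a point from camera to world coordinates). Camera axes: x right, y up, looking along -z (the intrinsics and any distortion apply to the point x, -y, -z); pixel columns grow to the right and rows downward; lengths in m; the calibration is good to about 2 mm. A picture is of the moment at which its call begins: read the wrist's pose just before it. calibration takes no time and is no camera call; for the wrist camera it gives the pose at the moment of the call.
- hand_in(): hands the job in; it is judged then, once.
The state is a dict: "t": time; "q": joint angles; "joint_vel": joint speeds; "effort": joint torques, N m; "ee_pos": TCP position; "ee_rot": TCP orientation; "contact_force": force on the tool from outside, world axes, zero at the start; "wrist_torque": the same for the moment, N m; "opening": finger opening in m; "gripper_force": force on a finger pad.
Only numpy, scipy, OpenCV 4.12 (cv2) and the standard library are available. Lean on these libraries where they do the work, as an engineer would, in place of code of your own. Each camera call takes 0.05 s, during which the arm holds its last target. There are 200 camera calls.

## Task

Call the cat to dinner: with the fingertips, gently press the green talk button on the mat all the way down and let it spring back. Then slide the cat feeder's lid fully open by pushing its orange tab, and draw back clear of everything. Do not press the other talk buttons, do not lift, tip or shift any of the buttons, and leave everything else on the table where it is.

Things in the scene. Friction and masses are not known exactly. Their poses are not given: they have to be found in the camera images.
- mat: Fixed thin grey mat, 220 x 220 x 4 mm, lying on the table; the four talk buttons stand on it in a 2 x 2 square, centres 95 mm apart, which colour is where varies. Origin: centre of its underside, z up.
- green_talk: Talk button with a green cap: a loose round white puck, 66 mm in diameter and 26 mm high, about 0.18 kg, standing on the mat; from it the green cap (50 mm in diameter) stands up 10 mm. Origin: centre of the puck's underside, z up.
- green_cap (a joint): How far the green cap is pressed down, in m: 0 released, 0.007 fully down. It springs back; it starts to move at about 1.2 N, needs 4 N to be fully down, and a push over 30 N would break it.
- green_top (a point): Centre of the green cap's flat top (moves with the cap); 36 mm above the puck's underside when released, z up.
- red_talk: Talk button with a red cap: a loose round white puck, 66 mm in diameter and 26 mm high, about 0.18 kg, standing on the mat; from it the red cap (50 mm in diameter) stands up 10 mm. Origin: centre of the puck's underside, z up.
- red_cap (a joint): How far the red cap is pressed down, in m: 0 released, 0.007 fully down. It springs back; it starts to move at about 1.2 N, needs 4 N to be fully down, and a push over 30 N would break it.
- red_top (a point): Centre of the red cap's flat top (moves with the cap); 36 mm above the puck's underside when released, z up.
- blue_talk: Talk button with a blue cap: a loose round white puck, 66 mm in diameter and 26 mm high, about 0.18 kg, standing on the mat; from it the blue cap (50 mm in diameter) stands up 10 mm. Origin: centre of the puck's underside, z up.
- blue_cap (a joint): How far the blue cap is pressed down, in m: 0 released, 0.007 fully down. It springs back; it starts to move at about 1.2 N, needs 4 N to be fully down, and a push over 30 N would break it.
- blue_top (a point): Centre of the blue cap's flat top (moves with the cap); 36 mm above the puck's underside when released, z up.
- yellow_talk: Talk button with a yellow cap: a loose round white puck, 66 mm in diameter and 26 mm high, about 0.18 kg, standing on the mat; from it the yellow cap (50 mm in diameter) stands up 10 mm. Origin: centre of the puck's underside, z up.
- yellow_cap (a joint): How far the yellow cap is pressed down, in m: 0 released, 0.007 fully down. It springs back; it starts to move at about 1.2 N, needs 4 N to be fully down, and a push over 30 N would break it.
- yellow_top (a point): Centre of the yellow cap's flat top (moves with the cap); 36 mm above the puck's underside when released, z up.
- feeder: White cat feeder, a fixed box 210 (x) x 140 (y) x 60 (z) mm with an open bowl in its -x half, covered by a dark grey sliding lid, and a closed white deck in its +x half. Origin: centre of its underside; its +x, turned by its yaw, is the way the lid opens, roughly away from the robot.
- lid (a joint): How far the lid is open, in m: it starts between 0 and 0.012 (closed or just ajar), 0.085 is fully open, at its stop. It slides along the feeder's +x with about 1.5 N of friction and stays where it is left.
- lid_tab (a point): Middle of the top edge of the orange upright tab on the lid, 92 mm above the table. The tab is 8 mm thick along the feeder's x, 60 mm wide along its y, and stands 26 mm above the flat top of the lid (which is 66 mm above the table and 100 x 128 mm, the tab across its middle). The point's axes are the feeder's: pushing the tab towards its +x opens the lid.
- remote: Loose grey remote control, 190 (x) x 46 x 18 mm, lying between mat and feeder. Origin: centre of its underside. Leave alone.
- mug: Loose blue mug, 82 mm in diameter, 95 mm high, handle to its +y. Origin: centre of its underside. Leave alone.
- treat_jar: Loose jar with a white label and a red cap, 68 mm in diameter, 100 mm high. Origin: centre of its underside. Leave alone.
- food_tin: Loose white-topped tin with a green band, 74 mm in diameter, 45 mm high. Origin: centre of its underside. Leave alone.
- pen_tray: Loose open red tray, 160 (x) x 90 x 30 mm, with two pencils and an eraser in it. Origin: centre of its underside. Leave alone.
- pen: Loose blue and white pen, 130 mm long, 10 mm thick, lying on a notepad 12 mm thick (210 x 150 mm). Origin: middle of its underside, x along it. Leave alone.
Things that resemble listed ones, but are neither listed nor needed, are in the scene too. Leave any purple look-alike of the green_talk alone. Leave any purple look-alike of the blue_talk alone.

How it is judged:
By the outcome, as a careful person would: the job done as asked, in the order asked, and still so for the second after the job is handed in, with the robot touching nothing.
It also fails if it takes over 40 s, if anything falls off the work surface, if the arm or the gripper's body presses on something with over 40 N, if the wrist force passes 120 N, or if a joint passes its speed limit or range.

## Working session

There is one attempt and no reset: what is moved stays moved. The work goes in short steps, Python scripts to look and compute and a tool call to move; the robot and the scene stay as the last step left them, time stands still between calls to the robot, and variables do not carry over. Pictures are saved under pics/ and viewed, at most 10 in all, crops included, and the job is handed in when it is done.

Besides the shell and the picture viewer there is one more tool, called after "Call:" as a command line: name --argument value ..., lists and objects as JSON in quotes. play_rows: Moves the arm, as the interface text tells. Its arguments: {"type":"object","properties":{"moves":{"type":"array","items":{"type":"object","properties":{"hand":{"type":"number"},"offset":{"type":"array","items":{"type":"number"}},"twist":{"type":"array","items":{"type":"number"}}}}},"force":{"type":"number"}},"required":["moves"]}

```bash
mkdir -p pics; python3 - <<'E'
from plant import *
import cv2
for n in("top","scene"):
    c=calibration(n);print(n,c)
    cv2.imwrite(f"pics/{n}0.png",read_camera(n)[:,:,::-1])
s=read_state();print(s)
E
```

```text
top {'fx': 396.82818198621334, 'fy': 396.82818198621334, 'cx': 323.72725185947496, 'cy': 194.59329647237033, 'world_from_camera': array([[-0.00437067,  0.98748743, -0.15763717,  0.33431977],
       [-0.99990044, -0.00220056,  0.01393834,  0.00412027],
       [ 0.01341705,  0.1576824 ,  0.98739873,  1.47022953],
       [ 0.        ,  0.        ,  0.        ,  1.        ]])}
scene {'fx': 488.9660021700173, 'fy': 488.9660021700173, 'cx': 323.87098251476215, 'cy': 197.1269721414846, 'world_from_camera': array([[ 0.63119399, -0.66537731,  0.39858145,  1.16573783],
       [ 0.77553762,  0.53370126, -0.33720077, -0.49010643],
       [ 0.01164232,  0.52195401,  0.85289417,  1.34480512],
       [ 0.        ,  0.        ,  0.        ,  1.        ]])}
{'t': 0.1, 'q': array([ 1.20176764e+00,  3.26845878e-01, -1.93463300e-01,  1.05201403e+00,
       -5.94604096e-05,  1.43657556e+00]), 'joint_vel': array([ 4.14898844e-04, -3.83584457e-04,  2.49661625e-03,  9.29745098e-05,
        1.42929100e-03, -6.32732911e-04]), 'effort': array([-3.51321489e-05, -4.44239509e+01,  2.63037086e+01,  7.95805041e-03,
       -1.17618429e-04, -2.49445657e-05]), 'ee_pos': array([0.12780018, 0.53444509, 0.24960094]), 'ee_rot': array([-3.67950719e-01, -3.11964493e+00,  2.34591175e-03]), 'contact_force': array([0.08668637, 0.15161993, 0.30944621]), 'wrist_torque': array([-0.00401791,  0.03734118,  0.02024346]), 'gripper_force': 0.0, 'opening': 0.08517692620492932}
```

View pics/top0.png

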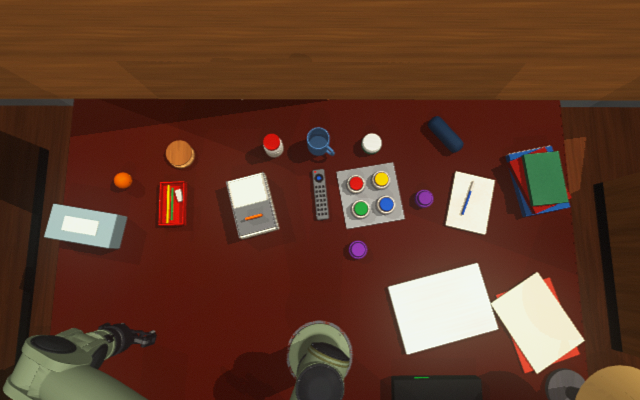

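View pics/scene0.png

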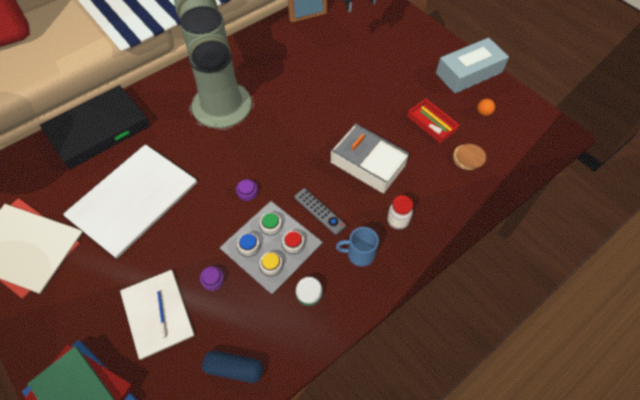

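The top view shows the green cap near (361,209), the orange tab near (253,217) and the remote near (320,195) between them. In the scene view, the green cap is at (270,222) and the tab at (358,142). Next I'll measure these.

```bash
cat > h.py <<'E'
from plant import *
import cv2,numpy as np
def ray(c,u,v):
    T=c["world_from_camera"];d=T[:3,:3]@np.array([(u-c["cx"])/c["fx"],-(v-c["cy"])/c["fy"],-1]);return T[:3,3],d
def onz(c,p,z):
    o,d=ray(c,*p);return o+d*(z-o[2])/d[2]
def tri(c1,p1,c2,p2):
    o1,d1=ray(c1,*p1);o2,d2=ray(c2,*p2)
    t=np.linalg.lstsq(np.c_[d1,-d2],o2-o1,rcond=None)[0];a=o1+t[0]*d1;b=o2+t[1]*d2
    return (a+b)/2,np.linalg.norm(a-b)
def blobs(bgr,h0,h1,s=120,v=70,roi=None,vmax=255):
    m=cv2.inRange(cv2.cvtColor(bgr,cv2.COLOR_BGR2HSV),(h0,s,v),(h1,255,vmax))
    if roi:
        k=np.zeros_like(m);x0,y0,x1,y1=roi;k[y0:y1,x0:x1]=255;m&=k
    return max(cv2.findContours(m,cv2.RETR_EXTERNAL,cv2.CHAIN_APPROX_NONE)[0],key=cv2.contourArea)
def cen(c):
    m=cv2.moments(c);return m["m10"]/m["m00"],m["m01"]/m["m00"]
E
python3 - <<'E'
from h import *
ct,cs=calibration("top"),calibration("scene")
T,S=cv2.imread("pics/top0.png"),cv2.imread("pics/scene0.png")
for n,h,rt,rs,z in [("green",(45,80),(345,195,377,222),(250,200,290,240),.04),("blue",(100,125),(372,190,402,220),(232,228,264,260),.04),("yellow",(22,34),(368,165,395,192),(252,245,290,280),.04),("tab",(5,16),(238,205,270,228),(345,128,375,155),.085)]:
    a=blobs(T,*h,roi=rt);b=blobs(S,*h,roi=rs)
    pa,pb=cen(a),cen(b)
    print(n,cv2.contourArea(a),np.round(pa,1),np.round(pb,1),"top",onz(ct,pa,z).round(4),"scene",onz(cs,pb,z).round(4),"tri",*[np.round(q,4) for q in tri(ct,pa,cs,pb)])
    if n=="tab":
        for c,k in((ct,a),(cs,b)):
            r=cv2.boxPoints(cv2.minAreaRect(k));print(r.round(1).tolist());print(np.array([onz(c,p,.092) for p in r]).round(3)[:,:2].tolist())
# feeder outline
for I,c,roi in((T,ct,(220,165,285,245)),):
    x0,y0,x1,y1=roi
    cv2.imwrite("pics/crop1.png",np.hstack([cv2.resize(I[y0:y1,x0:x1],None,fx=6,fy=6,interpolation=cv2.INTER_CUBIC),cv2.resize(S[118:198,325:385+5],None,fx=6,fy=6,interpolation=cv2.INTER_CUBIC)]))
E
```

```text
green 116.5 [360.6 208.2] [269.9 220.3] top [ 0.5124 -0.1499  0.04  ] scene [ 0.5175 -0.1542  0.04  ] tri [ 0.5133 -0.1514  0.031 ] 0.0011
blue 121.0 [386.  203.9] [247.5 241.2] top [ 0.5279 -0.2427  0.04  ] scene [ 0.5331 -0.2471  0.04  ] tri [ 0.5289 -0.2449  0.0305] 0.0012
yellow 115.0 [381.1 178.6] [270.  260.7] top [ 0.6218 -0.2277  0.04  ] scene [ 0.6256 -0.2321  0.04  ] tri [ 0.6229 -0.2298  0.0323] 0.0018
tab 41.5 [253.6 216.4] [357.3 141.7] top [0.4788 0.23   0.085 ] scene [0.4812 0.2261 0.085 ] tri [0.4788 0.23   0.0798] 0.002
[[244.5, 216.89999389648438], [261.6000061035156, 212.60000610351562], [262.5, 215.89999389648438], [245.3000030517578, 220.1999969482422]]
[[0.476, 0.261], [0.491, 0.201], [0.48, 0.198], [0.465, 0.257]]
[[349.79998779296875, 147.10000610351562], [361.3999938964844, 133.5], [364.79998779296875, 136.39999389648438], [353.20001220703125, 150.0]]
[[0.486, 0.189], [0.468, 0.255], [0.484, 0.255], [0.502, 0.19]]
```

View pics/crop1.png

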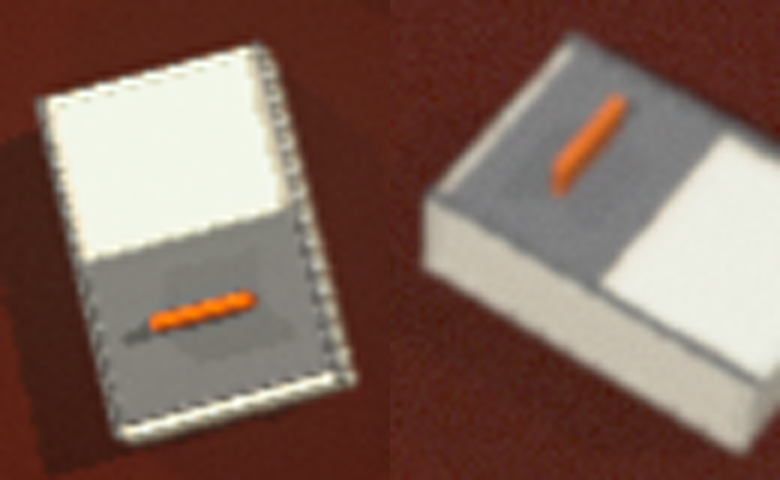

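The crop shows the lid closed or nearly so, with the tab lying across the lid. The feeder is yawed by about +0.24 rad.

```bash
cat >> h.py <<'E'
from scipy.spatial.transform import Rotation as Ro
def to(p,yaw=None):
    "tool-frame offset (mm) and twist to reach TCP p, tool x along -yaw direction, pointing down"
    s=read_state();R=Ro.from_rotvec(s["ee_rot"]);print("off",(R.inv().apply(np.array(p)-s["ee_pos"])*1000).round(1),"tcp",s["ee_pos"].round(4),"F",s["contact_force"].round(2),"t",s["t"])
    if yaw is not None:
        a=np.array([-np.cos(yaw),-np.sin(yaw),0]);z=np.array([0,0,-1.]);G=Ro.from_matrix(np.c_[a,np.cross(z,a),z]);print("twist",(R.inv()*G).as_rotvec().round(3))
E
python3 - <<'E'
from h import *
c=calibration("top")
P=[onz(c,p,.06)[:2] for p in((227.5,181.7),(239.2,237.8),(275.8,227.5),(263,172.2))]
print(np.round(P,3));e=[P[0]-P[1],P[3]-P[2],P[1]-P[2],P[0]-P[3]]
print([(round(np.hypot(*v),3),round(np.arctan2(v[1],v[0]),3)) for v in e])
to((.515,-.152,.13),.24)
E
```

```text
[[0.607 0.331]
 [0.406 0.283]
 [0.442 0.155]
 [0.642 0.204]]
[(np.float64(0.207), np.float64(0.234)), (np.float64(0.206), np.float64(0.241)), (np.float64(0.133), np.float64(1.843)), (np.float64(0.132), np.float64(1.838))]
off [-536.3 -577.3  120.4] tcp [0.1278 0.5344 0.2496] F [0.09 0.15 0.31] t 0.1
twist [-0.001 -0.001 -0.475]
```

Call:
play_rows --moves '[{"hand": 0, "offset": [-34, -36, 0], "twist": [0, 0, -0.1]}, {"hand": 0, "offset": [-68, -73, 0], "twist": [0, 0, -0.2]}, {"hand": 0, "offset": [-102, -110, 0], "twist": [0, 0, -0.3]}, {"hand": 0, "offset": [-136, -146, 0], "twist": [0, 0, -0.4]}, {"hand": 0, "offset": [-165, -178, 0], "twist": [0, 0, -0.475]}]'

```text
t: 0.6
ee_pos: [0.2473, 0.3213, 0.25]
ee_rot: [0.382, -3.118, 0.001]
contact_force: [0.2, 0.1, 0.8]
opening: 0.0122
gripper_force: 0.0
```

```bash
python3 -c "
from h import *
to((.515,-.152,.25),.24)"
```

```text
off [-1.456e+02 -5.239e+02  3.000e-01] tcp [0.2473 0.3213 0.25  ] F [0.23 0.14 0.76] t 0.6
twist [-0.001 -0.     0.004]
```

Call:
play_rows --moves '[{"hand": 0, "offset": [-13, -46, 0], "twist": [0, 0, 0]}, {"hand": 0, "offset": [-26, -93, 0], "twist": [0, 0, 0]}, {"hand": 0, "offset": [-39, -140, 0], "twist": [0, 0, 0]}, {"hand": 0, "offset": [-52, -186, 0], "twist": [0, 0, 0]}, {"hand": 0, "offset": [-65, -233, 0], "twist": [0, 0, 0]}]'

```text
t: 1.1
ee_pos: [0.3659, 0.1107, 0.2503]
ee_rot: [-0.376, 3.119, 0.0]
contact_force: [1.4, -0.1, 0.7]
opening: -0.0
gripper_force: 0.0
```

Call:
play_rows --moves '[{"hand": 0, "offset": [-13, -46, 0], "twist": [0, 0, 0]}, {"hand": 0, "offset": [-26, -93, 0], "twist": [0, 0, 0]}, {"hand": 0, "offset": [-39, -140, 0], "twist": [0, 0, 0]}, {"hand": 0, "offset": [-52, -186, 0], "twist": [0, 0, 0]}, {"hand": 0, "offset": [-65, -233, 0], "twist": [0, 0, 0]}]'

```text
t: 1.6
ee_pos: [0.4845, -0.1002, 0.25]
ee_rot: [0.375, -3.119, -0.001]
contact_force: [1.3, 0.2, 0.5]
opening: -0.0004
gripper_force: 0.0
```

```bash
python3 -c "
from h import *
to((.515,-.152,.15),.24)"
```

```text
off [-17.4 -57.6 100. ] tcp [ 0.4845 -0.1002  0.25  ] F [1.32 0.16 0.52] t 1.6
twist [ 0.001 -0.    -0.   ]
```

Call:
play_rows --moves '[{"hand": 0, "offset": [-9, -29, 20], "twist": [0, 0, 0]}, {"hand": 0, "offset": [-17, -58, 50], "twist": [0, 0, 0]}, {"hand": 0, "offset": [-17, -58, 95], "twist": [0, 0, 0]}, {"hand": 0, "offset": [-17, -58, 140], "twist": [0, 0, 0]}, {"hand": 0, "offset": [-17, -58, 150], "twist": [0, 0, 0]}]'

```text
t: 2.1
ee_pos: [0.5106, -0.1492, 0.0955]
ee_rot: [0.374, -3.111, -0.008]
contact_force: [-1.3, 0.2, -0.8]
opening: 0.0002
gripper_force: 0.0
```

```bash
python3 - <<'E'
from h import *
to((.515,-.152,.06),.24)
cw=calibration("wrist");I=read_camera("wrist")[:,:,::-1].copy();S=read_camera("scene")[:,:,::-1]
a=blobs(I,45,80,s=90)
print(cv2.contourArea(a),cen(a),onz(cw,cen(a),.04))
r=cv2.fitEllipse(a);print(r,onz(cw,r[0],.04))
s=S[150:300,200:350]
cv2.imwrite("pics/w1.png",np.hstack([I,np.vstack([s,s*0])[:400] if 0 else cv2.copyMakeBorder(s,0,250,0,0,cv2.BORDER_CONSTANT)]))
E
```

```text
off [-3.9 -4.  35.4] tcp [ 0.5106 -0.1492  0.0955] F [-1.31  0.2  -0.85] t 2.1
twist [ 0.006 -0.007 -0.   ]
2668.5 (312.8916994566236, 220.72456436200113) [ 0.50751355 -0.15421818  0.04      ]
((313.19024658203125, 222.3147735595703), (54.569358825683594, 73.07598114013672), 82.11832427978516) [ 0.50858658 -0.15375301  0.04      ]
```

View pics/w1.png

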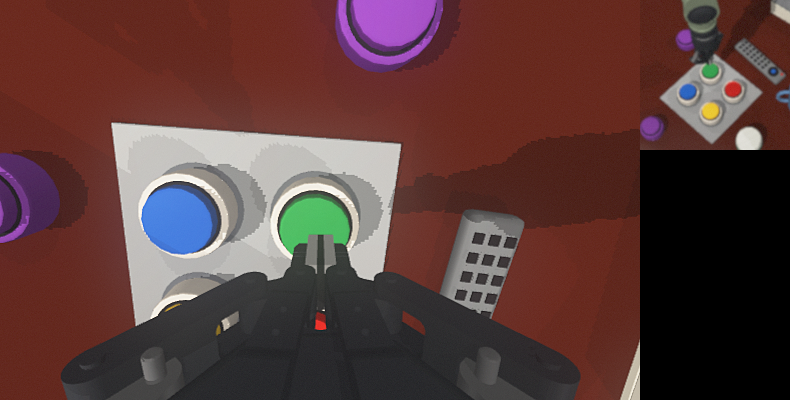

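The wrist view shows the closed fingertips over the green cap, which is centred near (314,225). The remote is well to the right. All views put the centre within about 3 mm of (0.513,-0.153).

```bash
python3 -c "
from h import *
to((.513,-.153,.064),.24)"
```

```text
off [ 0.5 -3.2 34.8] tcp [ 0.5129 -0.1499  0.0988] F [-0.38  0.67  0.21] t 2.2
twist [ 0.003 -0.004  0.   ]
```

Call:
play_rows --moves '[{"hand": 0, "offset": [0, -2, 10], "twist": [0, 0, 0]}, {"hand": 0, "offset": [0, -2, 22], "twist": [0, 0, 0]}, {"hand": 0, "offset": [0, -2, 32], "twist": [0, 0, 0]}, {"hand": 0, "offset": [0, -2, 36], "twist": [0, 0, 0]}, {"hand": 0, "offset": [0, -2, 36], "twist": [0, 0, 0]}]'

```text
t: 2.7
ee_pos: [0.5145, -0.1522, 0.0638]
ee_rot: [0.377, -3.118, -0.001]
contact_force: [0.8, -0.2, 0.0]
opening: -0.0001
gripper_force: 0.0
```

Call:
play_rows --moves '[{"hand": 0, "offset": [0, 0, 1], "twist": [0, 0, 0]}, {"hand": 0, "offset": [0, 0, 2], "twist": [0, 0, 0]}, {"hand": 0, "offset": [0, 0, 3], "twist": [0, 0, 0]}, {"hand": 0, "offset": [0, 0, 4], "twist": [0, 0, 0]}, {"hand": 0, "offset": [0, 0, 4], "twist": [0, 0, 0]}]'

```text
t: 3.2
ee_pos: [0.5149, -0.1525, 0.0602]
ee_rot: [0.376, -3.119, -0.0]
contact_force: [-0.6, 0.1, 0.3]
opening: -0.0002
gripper_force: 0.0
```

Call:
play_rows --moves '[{"hand": 0, "offset": [0, 0, 1], "twist": [0, 0, 0]}, {"hand": 0, "offset": [0, 0, 2], "twist": [0, 0, 0]}, {"hand": 0, "offset": [0, 0, 3], "twist": [0, 0, 0]}, {"hand": 0, "offset": [0, 0, 3], "twist": [0, 0, 0]}, {"hand": 0, "offset": [0, 0, 3], "twist": [0, 0, 0]}]'

```text
t: 3.7
ee_pos: [0.515, -0.1526, 0.0574]
ee_rot: [-0.376, 3.119, -0.0]
contact_force: [-0.1, 0.2, 0.8]
opening: -0.0
gripper_force: 0.8
```

Contact is starting, so I'll press on in small steps.

Call:
play_rows --moves '[{"hand": 0, "offset": [0, 0, 1], "twist": [0, 0, 0]}, {"hand": 0, "offset": [0, 0, 2], "twist": [0, 0, 0]}, {"hand": 0, "offset": [0, 0, 3], "twist": [0, 0, 0]}, {"hand": 0, "offset": [0, 0, 3], "twist": [0, 0, 0]}]'

```text
t: 4.1
ee_pos: [0.515, -0.1526, 0.0543]
ee_rot: [-0.376, 3.119, -0.0]
contact_force: [0.3, -0.2, 3.1]
opening: -0.0002
gripper_force: 1.5
```

Call:
play_rows --moves '[{"hand": 0, "offset": [0, 0, 1], "twist": [0, 0, 0]}, {"hand": 0, "offset": [0, 0, 2], "twist": [0, 0, 0]}, {"hand": 0, "offset": [0, 0, 2], "twist": [0, 0, 0]}]'

```text
t: 4.4
ee_pos: [0.515, -0.1525, 0.0523]
ee_rot: [-0.376, 3.119, -0.0]
contact_force: [0.1, 0.7, 2.9]
opening: -0.0
gripper_force: 1.9
```

Call:
play_rows --moves '[{"hand": 0, "offset": [0, 0, 0.5], "twist": [0, 0, 0]}, {"hand": 0, "offset": [0, 0, 1], "twist": [0, 0, 0]}, {"hand": 0, "offset": [0, 0, 1], "twist": [0, 0, 0]}]'

```text
t: 4.7
ee_pos: [0.5151, -0.1526, 0.052]
ee_rot: [-0.376, 3.119, -0.001]
contact_force: [-2.0, 0.2, 8.0]
opening: -0.0005
gripper_force: 4.6
```

Call:
play_rows --moves '[{"hand": 0, "offset": [0, 0, 0.5], "twist": [0, 0, 0]}, {"hand": 0, "offset": [0, 0, 0.5], "twist": [0, 0, 0]}, {"hand": 0, "offset": [0, 0, 0.5], "twist": [0, 0, 0]}]'

```text
t: 5.0
ee_pos: [0.5151, -0.1526, 0.0519]
ee_rot: [-0.376, 3.118, -0.001]
contact_force: [-3.4, 1.9, 13.4]
opening: 0.0001
gripper_force: 6.5
```

Call:
play_rows --moves '[{"hand": 0, "offset": [0, 0, -3], "twist": [0, 0, 0]}, {"hand": 0, "offset": [0, 0, -8], "twist": [0, 0, 0]}, {"hand": 0, "offset": [0, 0, -20], "twist": [0, 0, 0]}, {"hand": 0, "offset": [0, 0, -50], "twist": [0, 0, 0]}, {"hand": 0, "offset": [0, 0, -90], "twist": [0, 0, 0]}]'

```text
t: 5.5
ee_pos: [0.5131, -0.1517, 0.1403]
ee_rot: [0.376, -3.115, -0.004]
contact_force: [1.2, -0.9, 0.9]
opening: 0.0004
gripper_force: 0.0
```

```bash
python3 -c "
from h import *
to((.479-.045*np.cos(.24),.229-.045*np.sin(.24),.16),.24)"
```

```text
off [-12.4 377.9 -18.5] tcp [ 0.5131 -0.1517  0.1403] F [ 1.24 -0.95  0.93] t 5.5
twist [ 0.003 -0.004  0.   ]
```

Call:
play_rows --moves '[{"hand": 0, "offset": [-2, 40, -18], "twist": [0, 0, 0]}, {"hand": 0, "offset": [-4, 88, -18], "twist": [0, 0, 0]}, {"hand": 0, "offset": [-6, 136, -18], "twist": [0, 0, 0]}, {"hand": 0, "offset": [-8, 184, -18], "twist": [0, 0, 0]}, {"hand": 0, "offset": [-9, 230, -18], "twist": [0, 0, 0]}]'

```text
t: 6.0
ee_pos: [0.4681, 0.0748, 0.1593]
ee_rot: [-0.376, 3.119, 0.0]
contact_force: [0.6, 0.5, -0.8]
opening: 0.0002
gripper_force: 0.0
```

Call:
play_rows --moves '[{"hand": 0, "offset": [0, 45, 0], "twist": [0, 0, 0]}, {"hand": 0, "offset": [0, 90, 0], "twist": [0, 0, 0]}, {"hand": 0, "offset": [0, 130, 0], "twist": [0, 0, 0]}, {"hand": 0, "offset": [0, 148, 0], "twist": [0, 0, 0]}, {"hand": 0, "offset": [0, 148, 0], "twist": [0, 0, 0]}]'

```text
t: 6.5
ee_pos: [0.4327, 0.2188, 0.1591]
ee_rot: [0.383, -3.118, -0.001]
contact_force: [0.1, -0.6, -0.1]
opening: 0.0004
gripper_force: 0.0
```

```bash
python3 - <<'E'
from h import *
to((.479-.045*np.cos(.24),.229-.045*np.sin(.24),.096),.24)
cw=calibration("wrist");I=read_camera("wrist")[:,:,::-1].copy();ct=calibration("top");T=read_camera("top")[:,:,::-1].copy()
a=blobs(I,5,16);r=cv2.boxPoints(cv2.minAreaRect(a));print(r.round(0).tolist(),np.array([onz(cw,p,.092) for p in r]).round(3)[:,:2].tolist(),onz(cw,cen(a),.085))
g=blobs(T,45,80,roi=(345,195,377,222));print("green",cen(g),onz(ct,cen(g),.04))
cv2.imwrite("pics/w2.png",I)
E
```

```text
off [-2.4 -1.2 63.1] tcp [0.4327 0.2188 0.1591] F [ 0.12 -0.65 -0.08] t 6.5
twist [ 0.    -0.     0.005]
[[-0.0, 0.0], [442.0, 0.0], [442.0, 246.0], [0.0, 246.0]] [[0.344, 0.001], [0.28, 0.256], [0.43, 0.313], [0.51, -0.008]] [0.35944776 0.12503908 0.085     ]
green (360.56028368794324, 208.1645390070922) [ 0.51240158 -0.14974658  0.04      ]
```

View pics/w2.png

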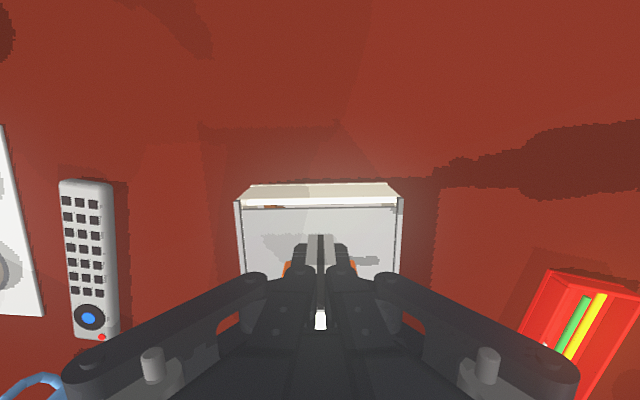

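The wrist view shows the fingers centred behind the tab. Its orange ends appear at about (287,268) and (352,268), either side of the fingers. The green button hasn't moved, so I'll lower and then push.

Call:
play_rows --moves '[{"hand": 0, "offset": [0, 0, 30], "twist": [0, 0, 0]}, {"hand": 0, "offset": [0, 0, 52], "twist": [0, 0, 0]}, {"hand": 0, "offset": [0, 0, 62], "twist": [0, 0, 0]}, {"hand": 0, "offset": [0, 0, 62], "twist": [0, 0, 0]}]'

```text
t: 7.0
ee_pos: [0.433, 0.2154, 0.0957]
ee_rot: [0.373, -3.116, 0.001]
contact_force: [-0.8, -0.2, 0.3]
opening: -0.0003
gripper_force: 0.0
```

Call:
play_rows --moves '[{"hand": 0, "offset": [-5, 0, 0], "twist": [0, 0, 0]}, {"hand": 0, "offset": [-10, 0, 0], "twist": [0, 0, 0]}, {"hand": 0, "offset": [-15, 0, 0], "twist": [0, 0, 0]}, {"hand": 0, "offset": [-20, 0, 0], "twist": [0, 0, 0]}, {"hand": 0, "offset": [-25, 0, 0], "twist": [0, 0, 0]}]'

```text
t: 7.5
ee_pos: [0.4588, 0.223, 0.0972]
ee_rot: [-0.377, 3.118, 0.0]
contact_force: [-0.5, -0.7, -0.0]
opening: 0.0004
gripper_force: 0.0
```

Call:
play_rows --moves '[{"hand": 0, "offset": [-5, 0, 0], "twist": [0, 0, 0]}, {"hand": 0, "offset": [-10, 0, 0], "twist": [0, 0, 0]}, {"hand": 0, "offset": [-15, 0, 0], "twist": [0, 0, 0]}, {"hand": 0, "offset": [-20, 0, 0], "twist": [0, 0, 0]}, {"hand": 0, "offset": [-25, 0, 0], "twist": [0, 0, 0]}]'

```text
t: 8.0
ee_pos: [0.4823, 0.2289, 0.0966]
ee_rot: [0.377, -3.118, -0.001]
contact_force: [-1.5, 1.0, 0.3]
opening: 0.0004
gripper_force: 0.9
```

Call:
play_rows --moves '[{"hand": 0, "offset": [-5, 0, 0], "twist": [0, 0, 0]}, {"hand": 0, "offset": [-10, 0, 0], "twist": [0, 0, 0]}, {"hand": 0, "offset": [-15, 0, 0], "twist": [0, 0, 0]}, {"hand": 0, "offset": [-20, 0, 0], "twist": [0, 0, 0]}, {"hand": 0, "offset": [-25, 0, 0], "twist": [0, 0, 0]}]'

```text
t: 8.5
ee_pos: [0.5069, 0.2347, 0.0967]
ee_rot: [0.376, -3.119, 0.0]
contact_force: [-1.7, 0.2, -0.2]
opening: 0.0002
gripper_force: 0.8
```

```bash
python3 - <<'E'
from h import *
to((.479+.085*np.cos(.24),.229+.085*np.sin(.24),.096),.24)
c=calibration("scene");S=read_camera("scene")[:,:,::-1]
a=blobs(S,5,16,roi=(335,110,420,190));print(cen(a),cv2.contourArea(a),onz(c,cen(a),.085))
E
```

```text
off [-56.5   1.1   0.7] tcp [0.5069 0.2347 0.0967] F [-1.66  0.21 -0.21] t 8.5
twist [ 0. -0.  0.]
(407.4228927203065, 176.8788314176245) 348.0 [0.68222767 0.25703672 0.085     ]
```

Call:
play_rows --moves '[{"hand": 0, "offset": [-5, 0, 0], "twist": [0, 0, 0]}, {"hand": 0, "offset": [-10, 0, 0], "twist": [0, 0, 0]}, {"hand": 0, "offset": [-15, 0, 0], "twist": [0, 0, 0]}, {"hand": 0, "offset": [-20, 0, 0], "twist": [0, 0, 0]}, {"hand": 0, "offset": [-24, 0, 0], "twist": [0, 0, 0]}]'

```text
t: 9.05
ee_pos: [0.5304, 0.2405, 0.0968]
ee_rot: [-0.376, 3.119, 0.0]
contact_force: [-2.2, 0.3, 0.2]
opening: -0.0001
gripper_force: 0.8
```

Call:
play_rows --moves '[{"hand": 0, "offset": [-2, 0, 0], "twist": [0, 0, 0]}, {"hand": 0, "offset": [-4, 0, 0], "twist": [0, 0, 0]}, {"hand": 0, "offset": [-6, 0, 0], "twist": [0, 0, 0]}]'

```text
t: 9.35
ee_pos: [0.5358, 0.2418, 0.0968]
ee_rot: [0.376, -3.119, -0.0]
contact_force: [-2.1, 0.4, 1.0]
opening: 0.0001
gripper_force: 0.8
```

Call:
play_rows --moves '[{"hand": 0, "offset": [-2, 0, 0], "twist": [0, 0, 0]}, {"hand": 0, "offset": [-3, 0, 0], "twist": [0, 0, 0]}, {"hand": 0, "offset": [-3, 0, 0], "twist": [0, 0, 0]}]'

```text
t: 9.65
ee_pos: [0.5389, 0.2424, 0.0968]
ee_rot: [-0.376, 3.119, -0.0]
contact_force: [-1.4, 0.8, -0.2]
opening: 0.0002
gripper_force: 0.4
```

Call:
play_rows --moves '[{"hand": 0, "offset": [-2, 0, 0], "twist": [0, 0, 0]}, {"hand": 0, "offset": [-3, 0, 0], "twist": [0, 0, 0]}, {"hand": 0, "offset": [-3, 0, 0], "twist": [0, 0, 0]}]'

```text
t: 9.95
ee_pos: [0.5418, 0.2432, 0.0968]
ee_rot: [-0.376, 3.119, -0.0]
contact_force: [-1.3, 0.4, 0.4]
opening: 0.0001
gripper_force: 0.5
```

Call:
play_rows --moves '[{"hand": 0, "offset": [-1, 0, 0], "twist": [0, 0, 0]}, {"hand": 0, "offset": [-2, 0, 0], "twist": [0, 0, 0]}, {"hand": 0, "offset": [-2, 0, 0], "twist": [0, 0, 0]}]'

```text
t: 10.25
ee_pos: [0.5437, 0.2437, 0.0968]
ee_rot: [-0.376, 3.119, -0.0]
contact_force: [-0.4, -0.3, -0.2]
opening: -0.0001
gripper_force: 0.5
```

Call:
play_rows --moves '[{"hand": 0, "offset": [-1, 0, 0], "twist": [0, 0, 0]}, {"hand": 0, "offset": [-2, 0, 0], "twist": [0, 0, 0]}, {"hand": 0, "offset": [-3, 0, 0], "twist": [0, 0, 0]}, {"hand": 0, "offset": [-3, 0, 0], "twist": [0, 0, 0]}]'

```text
t: 10.65
ee_pos: [0.5458, 0.2443, 0.0967]
ee_rot: [0.376, -3.118, 0.0]
contact_force: [-3.2, -1.3, 3.5]
opening: -0.0001
gripper_force: 2.0
```

Call:
play_rows --moves '[{"hand": 0, "offset": [-1, 0, 0], "twist": [0, 0, 0]}, {"hand": 0, "offset": [-2, 0, 0], "twist": [0, 0, 0]}, {"hand": 0, "offset": [-2, 0, 0], "twist": [0, 0, 0]}]'

```text
t: 10.95
ee_pos: [0.5459, 0.2443, 0.0964]
ee_rot: [0.376, -3.114, 0.001]
contact_force: [-8.4, -1.3, 6.3]
opening: -0.0005
gripper_force: 4.4
```

The lid has reached its stop: the arm held position while the force rose to 8 N. I'll back off, rise and check.

Call:
play_rows --moves '[{"hand": 0, "offset": [6, 0, 0], "twist": [0, 0, 0]}, {"hand": 0, "offset": [16, 0, 0], "twist": [0, 0, 0]}, {"hand": 0, "offset": [25, 0, -10], "twist": [0, 0, 0]}, {"hand": 0, "offset": [30, 0, -45], "twist": [0, 0, 0]}, {"hand": 0, "offset": [40, 0, -90], "twist": [0, 0, 0]}]'

```text
t: 11.45
ee_pos: [0.508, 0.2348, 0.1867]
ee_rot: [0.376, -3.116, 0.001]
contact_force: [1.4, 0.6, 0.5]
opening: -0.0001
gripper_force: 0.0
```

Call:
play_rows --moves '[{"hand": 0, "offset": [30, 0, -35], "twist": [0, 0, 0]}, {"hand": 0, "offset": [70, 0, -60], "twist": [0, 0, 0]}, {"hand": 0, "offset": [100, 0, -80], "twist": [0, 0, 0]}, {"hand": 0, "offset": [110, 0, -85], "twist": [0, 0, 0]}, {"hand": 0, "offset": [110, 0, -85], "twist": [0, 0, 0]}]'

```text
t: 11.95
ee_pos: [0.4024, 0.2092, 0.2732]
ee_rot: [-0.376, 3.115, 0.001]
contact_force: [0.9, 0.3, -0.1]
opening: -0.0004
gripper_force: 0.0
```

```bash
python3 - <<'E'
from h import *
ct,cs=calibration("top"),calibration("scene")
T,S=read_camera("top")[:,:,::-1].copy(),read_camera("scene")[:,:,::-1].copy()
b=blobs(S,5,16,s=150,roi=(345,128,387,185));print("scene tab",cen(b),onz(cs,cen(b),.085))
try:
    a=blobs(T,5,16,roi=(238,170,270,228));print("top tab",cen(a),onz(ct,cen(a),.085))
except Exception as e:print(e)
T0=cv2.imread("pics/top0.png")
for h,r in(((45,80),(345,195,377,222)),((100,125),(372,190,402,220)),((22,34),(368,165,395,192))):print(cen(blobs(T0,*h,roi=r)),cen(blobs(T,*h,roi=r)))
cv2.imwrite("pics/fin.png",np.hstack([cv2.resize(T[110:260,200:420],None,fx=1.8,fy=1.8),cv2.resize(S[100:250,200:420],None,fx=1.8,fy=1.8)]))
print(read_state()["ee_pos"],read_state()["contact_force"])
E
```

```text
scene tab (351.31176470588235, 180.21176470588236) [0.58252448 0.11275485 0.085     ]
top tab (247.81362007168457, 194.00358422939067) [0.55817315 0.25232617 0.085     ]
(360.61230329041484, 208.15736766809727) (360.61230329041484, 208.15736766809727)
(385.95454545454544, 203.88429752066116) (385.95454545454544, 203.88429752066116)
(381.1449275362319, 178.60289855072463) (381.1386430678466, 178.5)
[0.40347277 0.20931354 0.27161093] [ 0.61033372 -0.33867923  0.46000483]
```

View pics/fin.png

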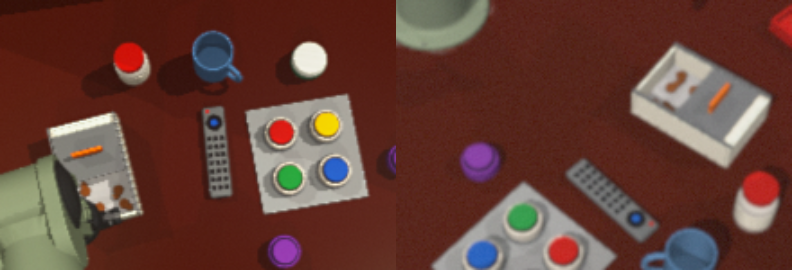

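The final view shows the lid slid over the deck with the bowl exposed. The tab moved about 82 mm from its slightly ajar start, up to the stop. The green, blue and yellow caps are where they were, and the arm is clear.

```bash
python3 -c "
from plant import *
print(hand_in())"
```

```text
the job is handed in; nothing more can be done
None
```

The job is handed in: I pressed the green button all the way down (peak reading about 13 N) and let it go, then slid the lid open to its stop and drew the arm back clear, finishing in about 12 s.

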